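# Change the bench supply over on an interlocked breaker console

### The job

Change the bench over to the standby supply that is available: first throw the one breaker lever that is on (leaning to the back) fully off, then find by gentle trial which of the other three levers is not locked and throw that one fully on, leaving the other three fully off. A locked lever goes only a centimetre or so and then stops; do not force it against the lock, nor any lever against its end stop (keep under 15 N at the grip), but put it back fully off and try another. Do not disturb the screwdriver, heat sink and jar beside the console, and leave the levers untouched at the end.

Things in the scene. Friction and masses are not known exactly. Their poses are not given: they have to be found in the camera images.
- console: Blue steel desk enclosure fixed to the bench, 180 (x, front to back) x 260 (y) x 75 mm high, turned up to 0.3 rad; origin at the centre of its underside, x axis to its back, y along the breakers. Four grey breakers, 50 mm wide at 56 mm pitch, in any order in a row across the middle of its top, reach 99 mm above the bench. Each has a black lever that swings in the console's xz plane.
- console_top (a point): Centre of the console's top, 75 mm above the bench. Behind this panel, out of sight, a rocker shaft lets only one lever be on at a time; lock bolts also hold off two of the three standby levers; nothing shows which. A locked lever moves 0.10 to 0.22 rad (8 to 16 mm at the grip), then meets a springy stop (1 to 6 N per mm at the grip); a free one goes on to its end.
- lever_a (a joint): The lever of the supply in use: it starts on. Lever angle in rad: 0 = fully off (leaning 0.45 rad towards the console's front), 0.90 = fully on (leaning 0.45 rad towards its back), with springy end stops there. It swings about an axis along the console's y and stays where it is left (dragging: a steady 1 to 4 N at the grip moves it, up to 7 N as the finger first meets it; no snap).
- grip_a (a point): Point in lever_a's black grip, on its middle line, 78 mm from the pivot and 14 mm below the grip's top end. The grip is 20 mm wide (console y), 12 mm thick and 54 mm long, rounded; below it only a thin steel stem goes into the breaker.
- tail_a: Hidden lower end of lever_a, inside the console, turning with the lever: origin on the pivot axis, 72 mm above the bench, in the middle of its breaker; z axis along the lever towards the grip, y along the pivot axis. Its roller, 28 mm below the pivot, meets the locks and end stops; pushing the grip with F newtons against one loads it with 2 to 3.7 times F.
- lever_b (a joint): A standby lever: it starts off. Lever angle in rad: 0 = fully off (leaning 0.45 rad towards the console's front), 0.90 = fully on (leaning 0.45 rad towards its back), with springy end stops there. It swings about an axis along the console's y and stays where it is left (dragging: a steady 1 to 4 N at the grip moves it, up to 7 N as the finger first meets it; no snap).
- grip_b (a point): Point in lever_b's black grip, on its middle line, 78 mm from the pivot and 14 mm below the grip's top end. The grip is 20 mm wide (console y), 12 mm thick and 54 mm long, rounded; below it only a thin steel stem goes into the breaker.
- tail_b: Hidden lower end of lever_b, inside the console, turning with the lever: origin on the pivot axis, 72 mm above the bench, in the middle of its breaker; z axis along the lever towards the grip, y along the pivot axis. Its roller, 28 mm below the pivot, meets the locks and end stops; pushing the grip with F newtons against one loads it with 2 to 3.7 times F.
- lever_c (a joint): A standby lever: it starts off. Lever angle in rad: 0 = fully off (leaning 0.45 rad towards the console's front), 0.90 = fully on (leaning 0.45 rad towards its back), with springy end stops there. It swings about an axis along the console's y and stays where it is left (dragging: a steady 1 to 4 N at the grip moves it, up to 7 N as the finger first meets it; no snap).
- grip_c (a point): Point in lever_c's black grip, on its middle line, 78 mm from the pivot and 14 mm below the grip's top end. The grip is 20 mm wide (console y), 12 mm thick and 54 mm long, rounded; below it only a thin steel stem goes into the breaker.
- tail_c: Hidden lower end of lever_c, inside the console, turning with the lever: origin on the pivot axis, 72 mm above the bench, in the middle of its breaker; z axis along the lever towards the grip, y along the pivot axis. Its roller, 28 mm below the pivot, meets the locks and end stops; pushing the grip with F newtons against one loads it with 2 to 3.7 times F.
- lever_d (a joint): A standby lever: it starts off. Lever angle in rad: 0 = fully off (leaning 0.45 rad towards the console's front), 0.90 = fully on (leaning 0.45 rad towards its back), with springy end stops there. It swings about an axis along the console's y and stays where it is left (dragging: a steady 1 to 4 N at the grip moves it, up to 7 N as the finger first meets it; no snap).
- grip_d (a point): Point in lever_d's black grip, on its middle line, 78 mm from the pivot and 14 mm below the grip's top end. The grip is 20 mm wide (console y), 12 mm thick and 54 mm long, rounded; below it only a thin steel stem goes into the breaker.
- tail_d: Hidden lower end of lever_d, inside the console, turning with the lever: origin on the pivot axis, 72 mm above the bench, in the middle of its breaker; z axis along the lever towards the grip, y along the pivot axis. Its roller, 28 mm below the pivot, meets the locks and end stops; pushing the grip with F newtons against one loads it with 2 to 3.7 times F.
- screwdriver: Bystander: screwdriver with red handle, 170 mm long, lying loose in front of the console; origin under its middle.
- heatsink: Bystander: finned aluminium heat sink 50 x 46 x 31 mm, loose beside the console; origin at the centre of its underside.
- flux_jar: Bystander: small flux jar, 52 mm across and 55 mm high, loose beside the console; origin at the centre of its underside.

How it is judged:
On the way, in this order (a step that is already met when the one before it is completed fails the run):
1. the lever that was on is fully off (under 0.03 rad) (value of joint lever_a below 0.03 rad), for 0.2 s.
2. the standby lever that is not locked is fully on (over 0.87 rad) (value of joint any of lever_b, lever_c, lever_d above 0.87 rad), for 0.2 s.
At the end, for the whole second after the job is handed in: The lever that was on is fully off (below 0.03 rad), one standby lever is fully on (above 0.87 of 0.90 rad), the other two standby levers are fully off (below 0.03 rad), and all four are at rest (value of joint lever_a below 0.03 rad and ((value of joint lever_b above 0.87 rad and value of joint each of lever_c, lever_d below 0.03 rad) or (value of joint lever_c above 0.87 rad and value of joint each of lever_b, lever_d below 0.03 rad) or (value of joint lever_d above 0.87 rad and value of joint each of lever_b, lever_c below 0.03 rad)) and velocity of joint lever_a between -0.05 and 0.05 rad/s and velocity of joint lever_b between -0.05 and 0.05 rad/s and velocity of joint lever_c between -0.05 and 0.05 rad/s and velocity of joint lever_d between -0.05 and 0.05 rad/s); the robot touches nothing.
It fails at once if a lever is forced against a lock or an end stop: more than 60 N on its tail's roller (16 to 20 N at the grip) (contact force between any of tail_a, tail_b, tail_c, tail_d and anything else above 60 N).
It fails at once if the screwdriver is moved more than 15 mm (distance of screwdriver from where it was at the start of the episode above 0.015 m).
It fails at once if the heatsink is moved more than 15 mm (distance of heatsink from where it was at the start of the episode above 0.015 m).
It fails at once if the flux jar is moved more than 15 mm (distance of flux_jar from where it was at the start of the episode above 0.015 m).
It also fails if it takes over 58 s, if anything falls off the work surface, if the arm or the gripper's body presses on something with over 40 N, if the wrist force passes 120 N, or if a joint passes its speed limit or range.

### The arm

A 6-joint arm with a two-finger parallel gripper is mounted at the origin on the work surface. World frame = base frame: x ahead of the robot, y to its left, z up, the work surface at z = 0. Lengths are in m, angles in rad, forces in N, time in s.
With the tool pointing down it reaches from about 0.35 to 0.775 m from the base axis. Payload 7.3 kg.
Tool frame: the origin (TCP) lies at the centre of the arm's flange, where the gripper is bolted on; the fingertips stand 178 mm ahead of it and the grasp point (between the pads) lies 159 mm ahead of it (tip_extent is the distance from the TCP to the fingertips, in m); z points along the fingers, y is the line along which they close (so a half turn about z gives the same grasp; the last joint's range is limited). The gripper opens to 92 mm and grips with 3 to 60 N. Pads are 19 mm wide; open, the fingers measure 130 mm over their backs; the gripper's body (75 mm by 190 mm) begins 47 mm behind the grasp point.
Start: joints at [1.161, 0.342, 1.524, -0, 1.275, -0.146], TCP at [0.137, 0.507, 0.405] pointing down, gripper open.
Joint ranges: [-2.53, 2.53], [-0.77, 2.02], [0.04, 2.7], [-1, 4.14], [0.28, 2.66], [-3.11, 3.11]. Speed limits (rad/s): [2.57, 2.57, 3.14, 3.14, 3.14, 3.14].

### API

Orientations are given as [roll, pitch, yaw] about the fixed x, y, z axes, in that order (R = Rz(yaw) Ry(pitch) Rx(roll)).
In Python, from cell import * gives the robot as it stands.
- The arm moves only by the tool arm_command, never from a script. Its arguments are lists of equal length, an entry for each row: "xyz": the shift along the world's x, y, z in mm, a list of three; "spin": the turn about the world's z in degrees. In form: {"xyz": [[tx, ty, tz], ...], "spin": [spin, ...]}. A call has 1 to 20 rows; each row shifts and turns the commanded pose from where the row before left it; what a row does not reach is not made up. A row lasts 1/10 s, in which the tool goes at most 50 mm and 8.59 degrees, less where a joint would pass 70% of its speed; a pose out of reach is approached as far as the arm can. A call with a gripper value outside its range is refused whole. "jaw" is the opening, from -1 (shut) to 1 (fully open), set as the call begins (left out, the last holds). The fingers move at their own pace and stop on an object; "squeeze" is the grip in N (left out, the last holds). Time passes only in rows, so rows that do not move let the fingers close. It gives the time, the measured TCP pose, the force, the opening and the grip force at its end, in the units of the state.
- observe(): the state, without advancing time (a new reading comes with each control period).
- read_camera(name): name is "side" or "top"; returns a dict with "img" (420x560x3 uint8, red, green, blue), "depth" (420x560 float32, m along the optical axis (not along the pixel's ray), 0 where there is no reading), "fx", "fy", "cx", "cy" (pixels), "world_from_camera" (4x4, takes a point from camera to world coordinates). Camera axes: x right, y up, looking along -z (the intrinsics and any distortion apply to the point x, -y, -z); pixel columns grow to the right and rows downward; lengths in m; the calibration is good to about 2 mm. A picture is of the moment at which its call begins.
- hand_in(): hands the job in; it is judged then, once.
The state is a dict: "time": time; "qpos": joint angles; "qvel": joint speeds; "joint_efforts": joint torques, N m; "tool_pos": TCP position; "tool_rot": TCP orientation; "contact_force": force on the tool from outside, world axes, zero at the start; "torque": the same for the moment, N m; "opening": finger opening in m; "grip_force": force on a finger pad.
Only numpy, scipy, OpenCV 4.12 (cv2) and the standard library are available. Lean on these libraries where they do the work, as an engineer would, in place of code of your own. Each camera call takes 0.05 s, during which the arm holds its last target. There are 200 camera calls.

## Working session

There is one attempt and no reset: what is moved stays moved. The work goes in short steps, Python scripts to look and compute and a tool call to move; the robot and the scene stay as the last step left them, time stands still between calls to the robot, and variables do not carry over. Pictures are saved under pics/ and viewed, at most 10 in all, crops included, and the job is handed in when it is done.

Besides the shell and the picture viewer there is one more tool, called after ">>>" as name(argument=value, ...), one argument or row to a line, values as JSON. arm_command: Moves the arm, as the interface text tells. Its arguments: {"type":"object","properties":{"xyz":{"type":"array","items":{"type":"array","items":{"type":"number"}}},"spin":{"type":"array","items":{"type":"number"}},"jaw":{"type":"number"},"squeeze":{"type":"number"}},"required":["xyz","spin"]}

```bash
mkdir -p pics; python3 - <<'E'
from cell import *
import cv2,numpy as np
print(observe())
for n in("top","side"):
    c=read_camera(n); cv2.imwrite(f"pics/{n}0.png",c["img"][:,:,::-1]); np.savez(f"{n}0.npz",**c)
    print(n,c["fx"],c["cx"],c["cy"],c["world_from_camera"],[k for k in c])
E
```

```text
{'time': 0.0, 'qpos': array([ 1.16098620e+00,  3.42716959e-01,  1.52502392e+00, -4.36507502e-05,
        1.27538769e+00, -1.46014560e-01]), 'qvel': array([-6.00368036e-04, -1.11228934e-04, -1.06030224e-03, -1.02680290e-03,
       -1.94555551e-05,  5.17709778e-05]), 'joint_efforts': array([-1.82618282e-03, -4.31232584e+01, -2.44215095e+01,  7.15735881e-02,
        5.61300537e-02, -1.09139201e-04]), 'tool_pos': array([0.13682814, 0.50671339, 0.40404533]), 'tool_rot': array([-3.14006701e+00, -1.82173604e-04,  2.87780968e+00]), 'contact_force': array([ 0.84592693, -0.00664102, -0.02140275]), 'torque': array([-0.04589196,  0.01348331,  0.06980932]), 'grip_force': 0.0, 'opening': 0.09187196310787292}
top 469.6821994775861 284.64477101243415 211.96447654675654 [[-0.06141034  0.9728196  -0.22327291  0.34940673]
 [-0.99811144 -0.06019605  0.01224719  0.04548153]
 [-0.00152584  0.22360334  0.97467903  1.04732115]
 [ 0.          0.          0.          1.        ]] ['img', 'depth', 'fx', 'fy', 'cx', 'cy', 'world_from_camera']
side 404.34799084447656 279.49279198891384 216.03203932714723 [[-0.97818     0.09690997 -0.18377252  0.38379911]
 [-0.20766165 -0.48316281  0.85054708  0.74978725]
 [-0.00636555  0.87015065  0.49274468  0.54433687]
 [ 0.          0.          0.          1.        ]] ['img', 'depth', 'fx', 'fy', 'cx', 'cy', 'world_from_camera']
```

View pics/top0.png

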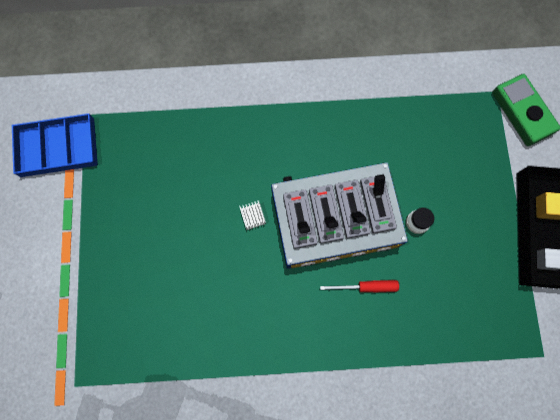

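View pics/side0.png

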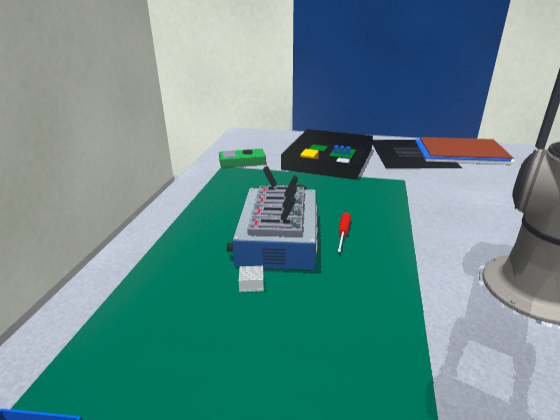

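Top view: the console is centred near (340,215). The lever that is on is the rightmost, with its grip near (379,184). The off grips are near (304,228), (331,222) and (359,217). The heat sink is at (252,215), the jar at (421,221) and the screwdriver at (360,287). The side view agrees: one lever leans back at (270,178).

```bash
cat > h.py <<'E'
import numpy as np,cv2
def cloud(c):
    v,u=np.mgrid[:420,:560]; d=c["depth"]
    P=np.stack([(u-c["cx"])/c["fx"]*d,-(v-c["cy"])/c["fy"]*d,-d],-1)
    T=c["world_from_camera"]; W=P@T[:3,:3].T+T[:3,3]; W[d==0]=np.nan; return W
def console(W):
    m=np.nan_to_num((W[...,2]>.066)&(W[...,2]<.085)).astype(np.uint8); m[:120]=0;m[300:]=0;m[:,:262]=0;m[:,412:]=0
    return cv2.minAreaRect((W[m>0][:,:2]*1000).astype(np.float32)),np.median(W[m>0][:,2])
def grips(c,W,th):
    k=(c["img"].max(-1)<60)&(np.nan_to_num(W[...,2])>.105)&(np.nan_to_num(W[...,2])<.18)
    n,l,s,ce=cv2.connectedComponentsWithStats(k.astype(np.uint8)); out=[]
    for i in range(1,n):
        if s[i,4]>=12: out.append((s[i,4],ce[i],W[l==i]))
    return out
E
python3 - <<'E'
from h import *
np.set_printoptions(precision=4,suppress=True)
for n in("top","side"):
    c=dict(np.load(f"{n}0.npz")); W=cloud(c)
    if n=="top":
        r,z=console(W); print(r,z); print(cv2.boxPoints(r))
        print("mat z",np.nanmedian(W[320:360,150:450,2]))
    for a,ce,p in grips(c,W,0):
        q=p[p[:,2]>p[:,2].max()-.008]
        print(n,a,ce,"mean",p.mean(0),"min",p.min(0),"max",p.max(0),"topmean",q.mean(0))
c=dict(np.load("top0.npz")); W=cloud(c)
for nm,(u0,u1,v0,v1) in dict(heat=(235,268,198,232),jar=(405,440,203,240),sd=(315,405,275,296)).items():
    p=W[v0:v1,u0:u1].reshape(-1,3); p=p[(p[:,2]>.012)]; print(nm,p.min(0),p.max(0))
E
```

```text
((566.2295532226562, -80.24415588378906), (181.1197967529297, 260.0586853027344), 7.508910655975342) 0.07511818379940721
[[ 459.4539   36.8357]
 [ 493.4385 -220.9928]
 [ 673.0052 -197.324 ]
 [ 639.0206   60.5045]]
mat z 0.00035631802741376006
top 191 [378.6387 184.7173] mean [ 0.6024 -0.1585  0.1366] min [ 0.5887 -0.1702  0.1053] max [ 0.6182 -0.1485  0.1586] topmean [ 0.6125 -0.1576  0.1546]
top 127 [357.8819 216.4646] mean [ 0.5388 -0.1094  0.1423] min [ 0.5255 -0.1211  0.1107] max [ 0.5568 -0.1     0.1585] topmean [ 0.5319 -0.1118  0.154 ]
top 119 [330.5126 221.5714] mean [ 0.5317 -0.0546  0.143 ] min [ 0.5189 -0.0657  0.1087] max [ 0.5505 -0.045   0.1579] topmean [ 0.5249 -0.0565  0.1542]
top 115 [303.     226.7304] mean [0.5245 0.0001 0.1445] min [ 0.5119 -0.0109  0.1114] max [0.5429 0.0105 0.1586] topmean [ 0.5179 -0.0017  0.1546]
side 51 [552.7647  93.9608] mean [-0.3838 -1.1976  0.1428] min [-0.3872 -1.2168  0.106 ] max [-0.3784 -1.1783  0.1775] topmean [-0.3839 -1.2     0.174 ]
side 100 [269.54 176.46] mean [ 0.603  -0.1509  0.1332] min [ 0.5897 -0.1607  0.1088] max [ 0.6174 -0.1448  0.1546] topmean [ 0.6115 -0.1509  0.1509]
side 331 [289.0393 198.3293] mean [ 0.532  -0.0386  0.1363] min [ 0.5127 -0.1181  0.1073] max [0.5554 0.0149 0.1568] topmean [ 0.5247 -0.0461  0.1532]
side 272 [537.8235 231.8566] mean [0.0532 0.032  0.1496] min [ 0.0266 -0.0314  0.1421] max [0.0816 0.0636 0.1789] topmean [0.0787 0.0113 0.1779]
heat [0.5555 0.0794 0.0124] [0.6133 0.1313 0.0342]
jar [ 0.4981 -0.2877  0.0121] [ 0.5713 -0.2141  0.0784]
sd [ 0.3966 -0.2032  0.012 ] [ 0.4226 -0.0339  0.0336]
```

>>> arm_command(
  xyz=[
    [23.6,-33.3,0],
    [23.6,-33.3,0],
    [23.6,-33.3,0],
    [23.6,-33.3,0],
    [23.6,-33.3,0],
    [23.6,-33.3,0],
    [23.6,-33.3,0],
    [23.6,-33.3,0],
    [23.6,-33.3,0],
    [23.6,-33.3,0],
    [23.6,-33.3,0],
    [23.6,-33.3,0],
    [23.6,-33.3,0],
    [23.6,-33.3,0],
    [23.6,-33.3,0],
    [23.6,-33.3,0],
    [23.6,-33.3,0],
    [23.6,-33.3,0],
    [23.6,-33.3,0],
    [23.6,-33.3,0],
  ],
  spin=[-3.37,-3.37,-3.37,-3.37,-3.37,-3.37,-3.37,-3.37,-3.37,-3.37,-3.37,-3.37,-3.37,-3.37,-3.37,-3.37,-3.37,-3.37,-3.37,-3.37],
  jaw=0,
  squeeze=20,
)

```text
time: 2.1
tool_pos: [0.6095, -0.1607, 0.4042]
tool_rot: [-3.141, -0.001, 1.699]
contact_force: [1.1, 0.7, -0.4]
opening: 0.046
grip_force: 0.0
```

>>> arm_command(
  xyz=[
    [0,0,-20],
    [0,0,-20],
    [0,0,-20],
    [0,0,-15],
    [0,0,-15],
    [0,0,-8],
    [0,0,0],
  ],
  spin=[0,0,0,0,0,0,0],
)

```text
time: 2.8
tool_pos: [0.6086, -0.159, 0.3052]
tool_rot: [-3.139, -0.001, 1.701]
contact_force: [0.1, 0.1, 0.3]
opening: 0.046
grip_force: 0.0
```

```bash
python3 - <<'E'
from cell import *
import cv2,numpy as np
i=read_camera("side")["img"][130:280,200:350,::-1]
j=read_camera("top")["img"][130:280,270:420,::-1]
cv2.imwrite("pics/a1.png",cv2.resize(np.hstack([i,j]),None,fx=2.6,fy=2.6))
E
```

```text
(no output)
```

View pics/a1.png

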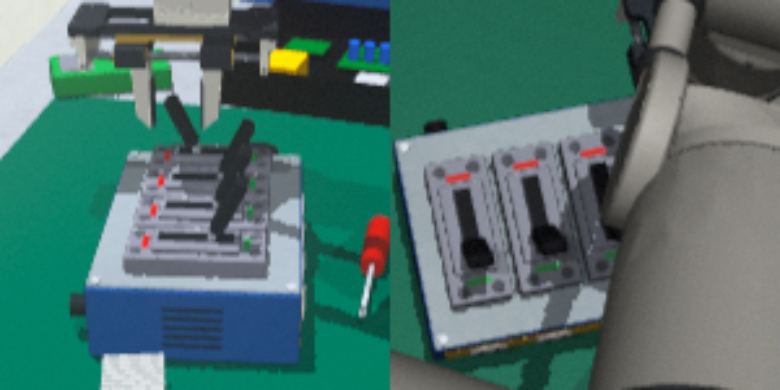

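The crop shows the fingers straddling lever A (grip near (180,120)), with clear gaps on both sides. I'll push it forward.

>>> arm_command(
  xyz=[
    [-4.95,-0.65,0],
    [-4.95,-0.65,0],
    [-4.95,-0.65,0],
    [-4.95,-0.65,0],
    [-4.95,-0.65,0],
    [-4.95,-0.65,0],
    [-4.95,-0.65,0],
    [-4.95,-0.65,0],
    [-4.95,-0.65,0],
    [-4.95,-0.65,0],
    [-4.95,-0.65,0],
    [-4.95,-0.65,0],
  ],
  spin=[0,0,0,0,0,0,0,0,0,0,0,0],
)

```text
time: 4.1
tool_pos: [0.5491, -0.167, 0.3067]
tool_rot: [3.141, -0.0, 1.701]
contact_force: [3.3, 0.6, -0.2]
opening: 0.0458
grip_force: 1.3
```

>>> arm_command(
  xyz=[
    [-1.98,-0.26,0],
    [-1.98,-0.26,0],
    [-1.98,-0.26,0],
    [-1.98,-0.26,0],
  ],
  spin=[0,0,0,0],
)

```text
time: 4.5
tool_pos: [0.5414, -0.168, 0.3066]
tool_rot: [-3.141, -0.0, 1.701]
contact_force: [3.6, 1.0, -0.7]
opening: 0.0458
grip_force: 1.1
```

>>> arm_command(
  xyz=[
    [-0.99,-0.13,0],
    [-0.99,-0.13,0],
  ],
  spin=[0,0],
)

```text
time: 4.7
tool_pos: [0.5395, -0.1682, 0.3067]
tool_rot: [3.142, -0.0, 1.701]
contact_force: [1.7, 0.2, -1.2]
opening: 0.046
grip_force: 1.1
```

>>> arm_command(
  xyz=[
    [-0.99,-0.13,0],
    [-0.99,-0.13,0],
    [0,0,0],
  ],
  spin=[0,0,0],
)

```text
time: 5.0
tool_pos: [0.5375, -0.1685, 0.3068]
tool_rot: [-3.141, -0.0, 1.701]
contact_force: [2.9, 0.1, -0.4]
opening: 0.0459
grip_force: 0.8
```

>>> arm_command(
  xyz=[
    [-0.99,-0.13,0],
    [0,0,0],
  ],
  spin=[0,0],
)

```text
time: 5.2
tool_pos: [0.5365, -0.1687, 0.3067]
tool_rot: [-3.142, -0.0, 1.701]
contact_force: [2.0, 0.5, -0.2]
opening: 0.0457
grip_force: 0.8
```

>>> arm_command(
  xyz=[
    [-0.99,-0.13,0],
    [0,0,0],
  ],
  spin=[0,0],
)

```text
time: 5.4
tool_pos: [0.5355, -0.1688, 0.3067]
tool_rot: [-3.142, 0.0, 1.701]
contact_force: [2.4, 0.4, -0.1]
opening: 0.0463
grip_force: 0.8
```

>>> arm_command(
  xyz=[
    [-0.99,-0.13,0],
    [0,0,0],
  ],
  spin=[0,0],
)

```text
time: 5.6
tool_pos: [0.5345, -0.1689, 0.3067]
tool_rot: [-3.142, 0.0, 1.701]
contact_force: [1.5, -0.7, -0.1]
opening: 0.0458
grip_force: 0.8
```

>>> arm_command(
  xyz=[
    [-0.6,-0.08,0],
    [0,0,0],
  ],
  spin=[0,0],
)

```text
time: 5.8
tool_pos: [0.534, -0.169, 0.3068]
tool_rot: [3.142, 0.0, 1.701]
contact_force: [2.7, 0.2, 0.0]
opening: 0.0457
grip_force: 0.9
```

>>> arm_command(
  xyz=[
    [-0.6,-0.08,0],
    [0,0,0],
  ],
  spin=[0,0],
)

```text
time: 6.0
tool_pos: [0.5334, -0.1691, 0.3068]
tool_rot: [3.141, 0.0, 1.701]
contact_force: [2.1, -0.8, -0.3]
opening: 0.0459
grip_force: 1.0
```

>>> arm_command(
  xyz=[
    [-0.8,-0.1,0],
    [0,0,0],
  ],
  spin=[0,0],
)

```text
time: 6.2
tool_pos: [0.5328, -0.1692, 0.3068]
tool_rot: [3.141, 0.0, 1.701]
contact_force: [4.8, 0.7, -0.7]
opening: 0.0458
grip_force: 1.8
```

>>> arm_command(
  xyz=[
    [-0.8,-0.1,0],
    [0,0,0],
  ],
  spin=[0,0],
)

```text
time: 6.4
tool_pos: [0.5322, -0.1692, 0.307]
tool_rot: [3.14, 0.0, 1.701]
contact_force: [5.2, 0.9, -0.7]
opening: 0.0457
grip_force: 2.4
```

>>> arm_command(
  xyz=[
    [-0.8,-0.1,0],
    [0,0,0],
  ],
  spin=[0,0],
)

```text
time: 6.6
tool_pos: [0.5317, -0.1693, 0.3071]
tool_rot: [3.139, 0.001, 1.701]
contact_force: [6.8, 1.1, -1.9]
opening: 0.0463
grip_force: 3.0
```

End stop reached (force rose from about 2 N to 7 N). I'll back off, lift and move to the next lever.

>>> arm_command(
  xyz=[
    [4.5,0.6,0],
    [4.5,0.6,0],
    [4.5,0.6,0],
    [0,0,20],
    [0,0,20],
    [0,0,15],
    [-1.5,11.1,0],
    [-1.4,11.1,0],
    [-1.5,11.1,0],
    [-1.4,11.1,0],
    [-1.5,11.1,0],
    [0,0,0],
  ],
  spin=[0,0,0,0,0,0,0,0,0,0,0,0],
)

```text
time: 7.8
tool_pos: [0.537, -0.1103, 0.3615]
tool_rot: [-3.141, -0.001, 1.703]
contact_force: [-0.6, -0.2, -1.0]
opening: 0.0458
grip_force: 0.0
```

```bash
python3 - <<'E'
from cell import *
import cv2,numpy as np
i=read_camera("side")["img"][130:280,200:350,::-1]
j=read_camera("top")["img"][130:280,270:420,::-1]
cv2.imwrite("pics/a2.png",cv2.resize(np.hstack([i,j]),None,fx=2.6,fy=2.6))
E
```

```text
(no output)
```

View pics/a2.png

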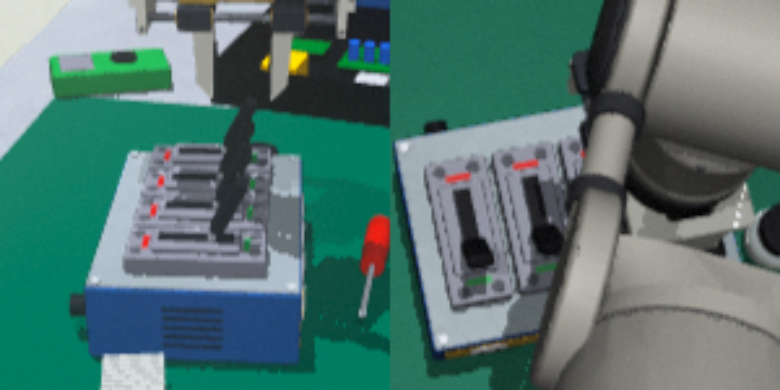

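All four levers now lean to the front in line (grips near (235,170)), so A is off. Now a gentle trial of the second lever.

>>> arm_command(
  xyz=[
    [0,0,-20],
    [0,0,-20],
    [0,0,-15],
    [2.97,0.39,0],
    [2.97,0.39,0],
    [2.97,0.39,0],
    [1.98,0.26,0],
    [1.98,0.26,0],
    [0.99,0.13,0],
    [0.99,0.13,0],
    [0,0,0],
  ],
  spin=[0,0,0,0,0,0,0,0,0,0,0],
)

```text
time: 9.0
tool_pos: [0.5521, -0.1101, 0.3069]
tool_rot: [3.141, 0.0, 1.702]
contact_force: [-2.6, -0.2, 2.2]
opening: 0.0461
grip_force: 1.5
```

>>> arm_command(
  xyz=[
    [0.99,0.13,0],
    [0,0,0],
  ],
  spin=[0,0],
)

```text
time: 9.2
tool_pos: [0.5531, -0.1099, 0.3067]
tool_rot: [3.141, -0.0, 1.701]
contact_force: [-3.2, -1.0, 2.0]
opening: 0.0459
grip_force: 1.5
```

>>> arm_command(
  xyz=[
    [0.99,0.13,0],
    [0,0,0],
  ],
  spin=[0,0],
)

```text
time: 9.4
tool_pos: [0.5541, -0.1098, 0.3067]
tool_rot: [3.141, -0.0, 1.701]
contact_force: [-3.5, -0.3, 2.2]
opening: 0.0462
grip_force: 1.4
```

>>> arm_command(
  xyz=[
    [0.99,0.13,0],
    [0,0,0],
  ],
  spin=[0,0],
)

```text
time: 9.6
tool_pos: [0.5552, -0.1097, 0.3067]
tool_rot: [3.141, -0.0, 1.702]
contact_force: [-3.2, -0.5, 2.0]
opening: 0.046
grip_force: 1.3
```

>>> arm_command(
  xyz=[
    [0.99,0.13,0],
    [0,0,0],
  ],
  spin=[0,0],
)

```text
time: 9.8
tool_pos: [0.5562, -0.1096, 0.3067]
tool_rot: [3.141, 0.0, 1.701]
contact_force: [-2.2, 1.0, 2.0]
opening: 0.0459
grip_force: 1.3
```

>>> arm_command(
  xyz=[
    [0.99,0.13,0],
    [0,0,0],
  ],
  spin=[0,0],
)

```text
time: 10.0
tool_pos: [0.5571, -0.1094, 0.3067]
tool_rot: [3.141, 0.0, 1.701]
contact_force: [-3.0, 0.4, 2.8]
opening: 0.0458
grip_force: 1.3
```

>>> arm_command(
  xyz=[
    [0.99,0.13,0],
    [0.99,0.13,0],
    [0,0,0],
  ],
  spin=[0,0,0],
)

```text
time: 10.3
tool_pos: [0.5588, -0.1092, 0.3069]
tool_rot: [-3.141, -0.0, 1.701]
contact_force: [-4.7, -1.2, 4.5]
opening: 0.0456
grip_force: 2.5
```

>>> arm_command(
  xyz=[
    [0.99,0.13,0],
    [0,0,0],
  ],
  spin=[0,0],
)

```text
time: 10.5
tool_pos: [0.5595, -0.1091, 0.3069]
tool_rot: [-3.14, -0.0, 1.702]
contact_force: [-7.1, -0.9, 5.9]
opening: 0.0461
grip_force: 3.6
```

>>> arm_command(
  xyz=[
    [0.99,0.13,0],
    [0,0,0],
  ],
  spin=[0,0],
)

```text
time: 10.7
tool_pos: [0.5602, -0.1091, 0.307]
tool_rot: [-3.139, -0.0, 1.702]
contact_force: [-9.6, -1.4, 8.3]
opening: 0.0459
grip_force: 4.8
```

Locked: it stopped after about 12 mm and the force rose. I'll put it back fully off.

>>> arm_command(
  xyz=[
    [-2.97,-0.39,0],
    [-4.95,-0.65,0],
    [-4.95,-0.65,0],
    [-4.95,-0.65,0],
    [-4.95,-0.65,0],
    [-2.97,-0.39,0],
    [-2.97,-0.39,0],
    [-1.98,-0.26,0],
    [-1.98,-0.26,0],
    [-0.99,-0.13,0],
    [0,0,0],
  ],
  spin=[0,0,0,0,0,0,0,0,0,0,0],
)

```text
time: 11.8
tool_pos: [0.5273, -0.1134, 0.3068]
tool_rot: [3.141, 0.0, 1.701]
contact_force: [1.8, 0.0, -0.9]
opening: 0.0459
grip_force: 0.8
```

>>> arm_command(
  xyz=[
    [-0.8,-0.1,0],
    [0,0,0],
  ],
  spin=[0,0],
)

```text
time: 12.0
tool_pos: [0.5265, -0.1135, 0.3067]
tool_rot: [3.141, 0.0, 1.701]
contact_force: [2.0, 0.3, 0.2]
opening: 0.0459
grip_force: 0.9
```

>>> arm_command(
  xyz=[
    [-0.8,-0.1,0],
    [0,0,0],
  ],
  spin=[0,0],
)

```text
time: 12.2
tool_pos: [0.5258, -0.1136, 0.3068]
tool_rot: [3.141, 0.0, 1.701]
contact_force: [2.6, 0.4, -1.0]
opening: 0.046
grip_force: 1.2
```

>>> arm_command(
  xyz=[
    [-0.8,-0.1,0],
    [0,0,0],
  ],
  spin=[0,0],
)

```text
time: 12.4
tool_pos: [0.5252, -0.1136, 0.3069]
tool_rot: [3.14, 0.0, 1.701]
contact_force: [5.0, 0.6, -1.9]
opening: 0.0458
grip_force: 1.9
```

>>> arm_command(
  xyz=[
    [-0.8,-0.1,0],
    [0,0,0],
  ],
  spin=[0,0],
)

```text
time: 12.6
tool_pos: [0.5247, -0.1137, 0.307]
tool_rot: [3.139, 0.001, 1.701]
contact_force: [6.7, 0.9, -2.6]
opening: 0.046
grip_force: 2.5
```

>>> arm_command(
  xyz=[
    [-0.8,-0.1,0],
    [0,0,0],
  ],
  spin=[0,0],
)

```text
time: 12.8
tool_pos: [0.5242, -0.1138, 0.3071]
tool_rot: [3.138, 0.001, 1.701]
contact_force: [7.0, 2.1, -2.3]
opening: 0.0457
grip_force: 3.1
```

Fully off. On to the third lever (console y=+28).

>>> arm_command(
  xyz=[
    [4.5,0.6,0],
    [4.5,0.6,0],
    [4.5,0.6,0],
    [0,0,20],
    [0,0,20],
    [0,0,15],
    [-1.5,11.1,0],
    [-1.4,11.1,0],
    [-1.5,11.1,0],
    [-1.4,11.1,0],
    [-1.5,11.1,0],
    [0,0,0],
    [0,0,-20],
    [0,0,-20],
    [0,0,-15],
    [0,0,0],
  ],
  spin=[0,0,0,0,0,0,0,0,0,0,0,0,0,0,0,0],
)

```text
time: 14.4
tool_pos: [0.529, -0.0566, 0.3047]
tool_rot: [-3.138, -0.001, 1.701]
contact_force: [-0.4, -0.4, -0.0]
opening: 0.0461
grip_force: 0.0
```

>>> arm_command(
  xyz=[
    [2.97,0.39,0],
    [2.97,0.39,0],
    [2.97,0.39,0],
    [1.98,0.26,0],
    [1.98,0.26,0],
    [0.99,0.13,0],
    [0.99,0.13,0],
    [0,0,0],
  ],
  spin=[0,0,0,0,0,0,0,0],
)

```text
time: 15.2
tool_pos: [0.5443, -0.0546, 0.3068]
tool_rot: [-3.141, -0.0, 1.701]
contact_force: [-3.8, -0.7, 3.4]
opening: 0.0461
grip_force: 1.6
```

>>> arm_command(
  xyz=[
    [0.99,0.13,0],
    [0,0,0],
  ],
  spin=[0,0],
)

```text
time: 15.4
tool_pos: [0.5454, -0.0545, 0.3067]
tool_rot: [3.141, -0.0, 1.701]
contact_force: [-2.8, 0.3, 2.6]
opening: 0.0458
grip_force: 1.6
```

>>> arm_command(
  xyz=[
    [0.99,0.13,0],
    [0,0,0],
  ],
  spin=[0,0],
)

```text
time: 15.6
tool_pos: [0.5464, -0.0543, 0.3068]
tool_rot: [3.141, -0.0, 1.701]
contact_force: [-2.3, -0.0, 1.8]
opening: 0.046
grip_force: 1.4
```

>>> arm_command(
  xyz=[
    [0.99,0.13,0],
    [0,0,0],
  ],
  spin=[0,0],
)

```text
time: 15.8
tool_pos: [0.5475, -0.0542, 0.3067]
tool_rot: [3.141, 0.0, 1.701]
contact_force: [-2.6, -0.6, 2.8]
opening: 0.0459
grip_force: 1.4
```

>>> arm_command(
  xyz=[
    [0.99,0.13,0],
    [0,0,0],
  ],
  spin=[0,0],
)

```text
time: 16.0
tool_pos: [0.5485, -0.0541, 0.3067]
tool_rot: [3.141, 0.0, 1.701]
contact_force: [-1.9, -0.2, 1.6]
opening: 0.0457
grip_force: 1.3
```

>>> arm_command(
  xyz=[
    [0.99,0.13,0],
    [0.99,0.13,0],
  ],
  spin=[0,0],
)

```text
time: 16.2
tool_pos: [0.5504, -0.0538, 0.3067]
tool_rot: [3.141, 0.0, 1.701]
contact_force: [-1.6, -0.4, 2.1]
opening: 0.0458
grip_force: 1.5
```

>>> arm_command(
  xyz=[
    [0.99,0.13,0],
  ],
  spin=[0],
)

```text
time: 16.3
tool_pos: [0.5514, -0.0537, 0.3067]
tool_rot: [3.141, 0.0, 1.701]
contact_force: [-2.2, -0.4, 2.1]
opening: 0.0461
grip_force: 1.4
```

>>> arm_command(
  xyz=[
    [0.99,0.13,0],
    [0.99,0.13,0],
  ],
  spin=[0,0],
)

```text
time: 16.5
tool_pos: [0.5534, -0.0534, 0.3067]
tool_rot: [3.141, 0.0, 1.701]
contact_force: [-2.9, -0.5, 2.9]
opening: 0.0462
grip_force: 1.4
```

>>> arm_command(
  xyz=[
    [0.99,0.13,0],
  ],
  spin=[0],
)

```text
time: 16.6
tool_pos: [0.5544, -0.0533, 0.3067]
tool_rot: [3.141, 0.0, 1.701]
contact_force: [-3.3, 0.1, 2.7]
opening: 0.0459
grip_force: 1.3
```

>>> arm_command(
  xyz=[
    [0.99,0.13,0],
    [0.99,0.13,0],
  ],
  spin=[0,0],
)

```text
time: 16.8
tool_pos: [0.5564, -0.053, 0.3067]
tool_rot: [3.141, 0.0, 1.701]
contact_force: [-2.6, -0.1, 1.9]
opening: 0.046
grip_force: 1.3
```

>>> arm_command(
  xyz=[
    [0.99,0.13,0],
  ],
  spin=[0],
)

```text
time: 16.9
tool_pos: [0.5574, -0.0529, 0.3067]
tool_rot: [3.141, 0.0, 1.701]
contact_force: [-3.0, 0.4, 2.2]
opening: 0.046
grip_force: 1.3
```

>>> arm_command(
  xyz=[
    [0.99,0.13,0],
    [0.99,0.13,0],
  ],
  spin=[0,0],
)

```text
time: 17.1
tool_pos: [0.5593, -0.0526, 0.3067]
tool_rot: [3.141, -0.0, 1.701]
contact_force: [-1.9, -0.7, 1.9]
opening: 0.0461
grip_force: 1.2
```

>>> arm_command(
  xyz=[
    [0.99,0.13,0],
  ],
  spin=[0],
)

```text
time: 17.2
tool_pos: [0.5603, -0.0525, 0.3067]
tool_rot: [3.141, 0.0, 1.701]
contact_force: [-2.6, -0.4, 2.1]
opening: 0.0462
grip_force: 1.2
```

>>> arm_command(
  xyz=[
    [0.99,0.13,0],
    [0.99,0.13,0],
  ],
  spin=[0,0],
)

```text
time: 17.4
tool_pos: [0.5623, -0.0523, 0.3068]
tool_rot: [3.141, 0.0, 1.701]
contact_force: [-1.9, -0.2, 1.9]
opening: 0.0458
grip_force: 1.1
```

>>> arm_command(
  xyz=[
    [0.99,0.13,0],
  ],
  spin=[0],
)

```text
time: 17.5
tool_pos: [0.5633, -0.0521, 0.3067]
tool_rot: [3.141, -0.0, 1.701]
contact_force: [-1.5, -0.9, 2.2]
opening: 0.0458
grip_force: 1.1
```

This one is free. I'll go on to near its end.

>>> arm_command(
  xyz=[
    [1.98,0.26,0],
    [1.98,0.26,0],
    [3.96,0.52,0],
    [3.96,0.52,0],
    [3.96,0.52,0],
    [3.96,0.52,0],
    [3.96,0.52,0],
    [3.96,0.52,0],
    [1.98,0.26,0],
    [1.98,0.26,0],
    [1.98,0.26,0],
    [0.99,0.13,0],
    [0,0,0],
  ],
  spin=[0,0,0,0,0,0,0,0,0,0,0,0,0],
)

```text
time: 18.8
tool_pos: [0.5979, -0.0475, 0.3066]
tool_rot: [3.142, -0.0, 1.701]
contact_force: [-3.2, -1.5, -0.9]
opening: 0.046
grip_force: 1.0
```

>>> arm_command(
  xyz=[
    [0.99,0.13,0],
    [0,0,0],
  ],
  spin=[0,0],
)

```text
time: 19.0
tool_pos: [0.5989, -0.0474, 0.3067]
tool_rot: [3.141, -0.0, 1.701]
contact_force: [-2.1, 0.4, -1.0]
opening: 0.0457
grip_force: 1.1
```

>>> arm_command(
  xyz=[
    [0.99,0.13,0],
    [0,0,0],
  ],
  spin=[0,0],
)

```text
time: 19.2
tool_pos: [0.5999, -0.0473, 0.3068]
tool_rot: [3.141, -0.0, 1.701]
contact_force: [-2.4, -0.2, -1.9]
opening: 0.046
grip_force: 1.1
```

>>> arm_command(
  xyz=[
    [0.99,0.13,0],
    [0.99,0.13,0],
    [0,0,0],
  ],
  spin=[0,0,0],
)

```text
time: 19.5
tool_pos: [0.602, -0.0471, 0.3068]
tool_rot: [3.141, 0.0, 1.701]
contact_force: [-2.5, -0.4, -0.2]
opening: 0.0462
grip_force: 1.0
```

>>> arm_command(
  xyz=[
    [0.99,0.13,0],
    [0,0,0],
  ],
  spin=[0,0],
)

```text
time: 19.7
tool_pos: [0.6029, -0.0469, 0.3068]
tool_rot: [3.141, 0.0, 1.701]
contact_force: [-2.7, -0.3, -1.4]
opening: 0.0461
grip_force: 1.0
```

>>> arm_command(
  xyz=[
    [0.8,0.1,0],
    [0,0,0],
  ],
  spin=[0,0],
)

```text
time: 19.9
tool_pos: [0.6037, -0.0469, 0.3068]
tool_rot: [3.141, 0.0, 1.701]
contact_force: [-2.7, 0.5, -0.9]
opening: 0.0463
grip_force: 1.1
```

>>> arm_command(
  xyz=[
    [0.8,0.1,0],
    [0,0,0],
  ],
  spin=[0,0],
)

```text
time: 20.1
tool_pos: [0.6045, -0.0467, 0.3067]
tool_rot: [3.141, 0.0, 1.701]
contact_force: [-3.6, 0.2, -1.1]
opening: 0.0457
grip_force: 1.0
```

>>> arm_command(
  xyz=[
    [0.8,0.1,0],
    [0,0,0],
  ],
  spin=[0,0],
)

```text
time: 20.3
tool_pos: [0.6053, -0.0466, 0.3068]
tool_rot: [3.141, 0.0, 1.701]
contact_force: [-2.8, -1.2, -1.7]
opening: 0.0456
grip_force: 1.0
```

>>> arm_command(
  xyz=[
    [0.8,0.1,0],
    [0,0,0],
  ],
  spin=[0,0],
)

```text
time: 20.5
tool_pos: [0.6061, -0.0465, 0.3068]
tool_rot: [3.141, 0.0, 1.701]
contact_force: [-2.0, -1.1, 0.2]
opening: 0.0459
grip_force: 1.0
```

>>> arm_command(
  xyz=[
    [0.8,0.1,0],
    [0,0,0],
  ],
  spin=[0,0],
)

```text
time: 20.7
tool_pos: [0.6066, -0.0465, 0.3066]
tool_rot: [-3.141, -0.0, 1.702]
contact_force: [-4.3, -0.6, 0.1]
opening: 0.046
grip_force: 1.8
```

>>> arm_command(
  xyz=[
    [0.8,0.1,0],
    [0,0,0],
  ],
  spin=[0,0],
)

```text
time: 20.9
tool_pos: [0.6072, -0.0464, 0.3064]
tool_rot: [-3.14, -0.0, 1.702]
contact_force: [-6.7, -0.6, 0.6]
opening: 0.0456
grip_force: 2.6
```

>>> arm_command(
  xyz=[
    [0.8,0.1,0],
    [0,0,0],
  ],
  spin=[0,0],
)

```text
time: 21.1
tool_pos: [0.6077, -0.0464, 0.3063]
tool_rot: [-3.138, -0.0, 1.702]
contact_force: [-7.2, -0.7, 0.1]
opening: 0.0459
grip_force: 3.4
```

End stop reached where expected. I'll back off, clear the view and check.

>>> arm_command(
  xyz=[
    [-4.5,-0.6,0],
    [-4.5,-0.6,0],
    [-4.5,-0.6,0],
    [0,0,20],
    [0,0,20],
    [0,0,30],
    [0,0,30],
    [-20,35,0],
    [-20,35,0],
    [-20,35,0],
    [-20,35,0],
    [-20,35,0],
    [-20,35,0],
    [-20,35,0],
    [-20,35,0],
    [-20,35,0],
    [-20,35,0],
    [0,0,0],
    [0,0,0],
  ],
  spin=[0,0,0,0,0,0,0,0,0,0,0,0,0,0,0,0,0,0,0],
)

```text
time: 23.0
tool_pos: [0.3945, 0.3024, 0.407]
tool_rot: [3.14, -0.0, 1.704]
contact_force: [0.3, -0.0, -0.3]
opening: 0.0462
grip_force: 0.0
```

```bash
python3 - <<'E'
from cell import *
from h import *
np.set_printoptions(precision=4,suppress=True)
c=read_camera("top"); W=cloud(c); T=np.array([.9914,.1308])
for a,ce,p in grips(c,W,0):
    q=p[p[:,2]>p[:,2].max()-.008]; print(a,ce,"topmean",q.mean(0),"along x",(q.mean(0)[:2]-[.5662,-.0802])@T)
i=read_camera("side")["img"][130:280,200:350,::-1]
cv2.imwrite("pics/f.png",cv2.resize(np.hstack([i,c["img"][130:280,270:420,::-1]]),None,fx=2.6,fy=2.6))
print(observe()["contact_force"],observe()["time"])
E
```

```text
188 [324.5532 194.7394] topmean [ 0.5986 -0.0471  0.1543] along x 0.03642664991625023
129 [385.3178 211.6667] topmean [ 0.5381 -0.1671  0.1543] along x -0.03923251905123853
126 [358.0079 216.7222] topmean [ 0.5312 -0.1118  0.1539] along x -0.03885764216433706
115 [303.0783 226.7913] topmean [ 0.5178 -0.0017  0.1546] along x -0.03766771018392751
[-0.0174 -0.1627 -0.0153] 23.1
```

View pics/f.png

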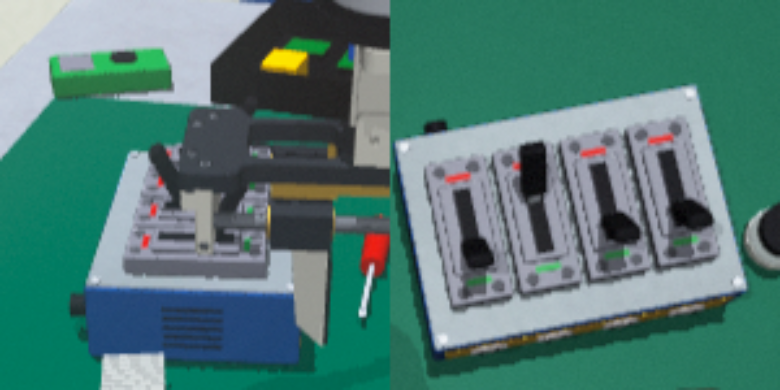

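The top crop shows one standby lever on (533,170) and the other three off. Their positions match the untouched off lever, and the bystanders are in place.

```bash
python3 -c "
from cell import *
print(hand_in())"
```

```text
the job is handed in; nothing more can be done
None
```

The job is handed in; `hand_in()` gave no verdict, but the last picture shows the original lever fully off, the unlocked standby lever (third along from it) fully on and the other two off, with forces at the grip kept to about 13 N.

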